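# Close the tomato carton

### The arm

A 6-joint arm with a two-finger parallel gripper is mounted at the origin on the work surface. World frame = base frame: x ahead of the robot, y to its left, z up, the work surface at z = 0. Lengths are in mm, angles in degrees, forces in N, time in s.
With the tool pointing down it reaches from about 350 to 850 mm from the base axis. Payload 8.1 kg.
Tool frame: the origin (TCP) lies between the finger pads; the fingertips stand 14 mm ahead of it and the grasp point (between the pads) lies 5 mm behind it; z points along the fingers, x is the direction in which the jaws open and shut, and the axes are right-handed (so a half turn about z gives the same grasp; the last joint's range is limited). The gripper opens to 85 mm and grips with 20 to 120 N. Pads are 22 mm wide; open, the fingers measure 114 mm over their backs; the gripper's body (76 mm by 85 mm) begins 54 mm behind the grasp point. The pads swing forward as they close: fully open they stand 13 mm farther back than shut.
Start: joints at [-77.831, 7.471, 85.268, -0, 87.261, -4.893], TCP at [176.071, -573.589, 245.292] pointing down, gripper open.
Joint ranges: [-169.43, 169.43], [-51.17, 129.36], [1.28, 143.12], [-76.62, 256.62], [0, 156.53], [-152.29, 152.29]. Speed limits (degrees/s): [136.94, 136.94, 159.86, 180, 180, 180].

### API

Orientations are given as [roll, pitch, yaw] about the fixed x, y, z axes, in that order (R = Rz(yaw) Ry(pitch) Rx(roll)).
In Python, from bench import r, vision, job gives the robot as it stands.
- The arm moves only by the tool send_rows, never from a script. Its arguments are lists of equal length, an entry for each row: "dp": the shift along the world's x, y, z in mm, a list of three; "rot": the turn, a rotation vector about the world's x, y, z in rad, a list of three. In form: {"dp": [[tx, ty, tz], ...], "rot": [[wx, wy, wz], ...]}. A call has 1 to 5 rows; each row is the pose to reach, as a shift and turn from the pose commanded when the call began; what a row does not reach only later rows make up. A row lasts 1/8 s, in which the tool goes at most 62.5 mm and 10.7 degrees, less where a joint would pass 70% of its speed; a pose out of reach is approached as far as the arm can. A call with a gripper value outside its range is refused whole. "jaw" is the finger opening in mm, from 0 to 85.4, set as the call begins (left out, the last holds). The fingers move at their own pace and stop on an object; "force" is the grip in N (left out, the last holds). Time passes only in rows, so rows that repeat a pose let the fingers close. It gives the time, the measured TCP pose, the force and the opening at its end, in the units of the state.
- r.sense(): the state, without advancing time (a new reading comes with each control period).
- vision.snapshot(name): name is "side" or "top"; returns a dict with "pixels" (384x512x3 uint8, red, green, blue), "depth" (384x512 float32, mm along the optical axis (not along the pixel's ray), 0 where there is no reading), "intrinsics" (3x3 intrinsics, pixels), "k1" (the pictures are not rectified: a ray, as slopes to the right and down, at radius r is drawn at 1 + k1 r^2 times it, then the intrinsics apply), "world_from_camera" (4x4, takes a point from camera to world coordinates). Camera axes: x right, y down, z forward; pixel columns grow to the right and rows downward; lengths in mm; the calibration is good to about 2 mm. A picture is of the moment at which its call begins.
- job.hand_in(): hands the job in, once; it reports no verdict.
The state is a dict: "time": time; "joint_pos": joint angles; "qd": joint speeds; "joint_efforts": joint torques, N m; "tool_pos": TCP position; "tcp_rot": TCP orientation; "ft_force": force on the tool from outside, world axes, zero at the start; "wrist_torque": the same for the moment, N m; "finger_gap": finger opening in mm.
Only numpy, scipy, OpenCV 4.12 (cv2) and the standard library are available. Lean on these libraries where they do the work, as an engineer would, in place of code of your own. Each camera call takes 0.05 s, during which the arm holds its last target.

### The job

Close the open carton of tomatoes on the cutting board: first fold its two short side flaps down flat, while the lid is still open, then fold the lid down flat over them. Leave it fully shut without caving any flap in, and leave the loose things round about where they are.

Things in the scene. Friction and masses are not known exactly. Their poses are not given: they have to be found in the camera images.
- carton: Brown cardboard carton with tomatoes inside, 160 mm (its x) by 220 mm (its y) by 100 mm high, open at the top, standing firm (it does not slide) on a 30 mm thick wooden board. Origin: centre of its underside. z is up; its -x side (roughly towards the robot) carries the lid, its +y and -y ends carry the side flaps. Its yaw is within about 30 degrees of the robot's x axis. The tomatoes stay below the rim.
- flap_left_hinge (a point): middle of the crease of the left side flap: on the carton's top rim, at its +y end, 100 mm above the underside. The crease runs along the carton's x.
- flap_right_hinge (a point): the same for the right side flap, at the carton's -y end
- lid_hinge (a point): middle of the lid's crease: 106 mm above the carton's underside at its -x side. The crease runs along the carton's y.
- flap_left_edge (a point): middle of the free edge of the left side flap, on its upper (when open: outer) face, 75 mm from the crease
- flap_right_edge (a point): the same for the right side flap
- lid_edge (a point): middle of the free edge of the lid, on its upper (when open: outer) face, 164 mm from the crease
- flap_left (a joint): Left side flap: cardboard, 136 mm wide along the crease, 75 mm long, 3 mm thick. Angle in rad: 0 = folded in flat over the opening, 1.57 = standing upright, more = leaning outward (stop at 2.4). It stays at any angle it is left at and moves with less than 1 N; at 0 it stops, and there gives a little (about 0.05 rad under 10 N near its middle).
- flap_right (a joint): Right side flap: as the left one, mirrored
- lid (a joint): Lid: cardboard, 224 mm wide along the crease, 164 mm long, 3 mm thick, with a 20 mm lip along its free edge that goes down in front of the carton. Angle in rad: 0 = shut flat, 1.57 = standing upright, more = leaning outward, towards the robot (stop at 2.2). It stays at any angle it is left at and moves with about 1 N. At 0 it stops, and gives a little under a press. It lies on top of the side flaps, and cannot be shut properly, nor they be folded under it, in the wrong order.
- tomato_a: loose red tomato, 68 mm across and 53 mm high, on the board beside the carton; origin: centre of its underside. Leave alone.
- tomato_b: loose yellow-orange tomato, 60 mm across and 47 mm high, on the board beside the carton; origin: centre of its underside. Leave alone.
- knife: kitchen knife, about 290 mm long, 18 mm high, lying on the board beyond the carton; origin: near the end of the handle at the blade. Leave alone.
- prep_bowl: white bowl, 130 mm across and 60 mm high, on the counter to the left; origin: centre of its underside. Leave alone.
- salt_jar: small jar, 56 mm across and 90 mm high, on the counter to the right; origin: centre of its underside. Leave alone.
- spoon: wooden spoon, 260 mm long, lying on the counter to the right. Leave alone.

How it is judged (in metres and radians):
On the way, in this order (a step that is already met when the one before it is completed fails the run):
1. both side flaps are folded down flat (within 0.2 rad) while the lid still stands open (over 0.9 rad) (value of joint each of flap_left, flap_right below 0.2 rad and value of joint lid above 0.9 rad), for 0.1 s.
2. the lid is folded down flat over them (within 0.12 rad) (value of joint each of flap_left, flap_right below 0.2 rad and value of joint lid below 0.12 rad), for 0.2 s.
At the end, for the whole second after the job is handed in: Both side flaps are folded down (joints below 0.2 rad) and the lid lies flat over them (joint below 0.12 rad) and is at rest (all of step 2 and velocity of joint lid below 0.1 rad/s); the robot touches nothing.
It fails at once if a flap or the lid is pushed in: pressed more than 0.3 rad below flat (value of joint any of flap_left, flap_right, lid below -0.3 rad).
It fails at once if a loose thing is moved by more than 40 mm (distance of any of tomato_a, tomato_b, knife, prep_bowl, salt_jar, spoon from where it was at the start of the episode above 0.04 m).
It also fails if it takes over 48 s, if anything falls off the work surface, if the arm or the gripper's body presses on something with over 40 N, if the wrist force passes 120 N, or if a joint passes its speed limit or range.

## Working session

There is one attempt and no reset: what is moved stays moved. The work goes in short steps, Python scripts to look and compute and a tool call to move; the robot and the scene stay as the last step left them, time stands still between calls to the robot, and variables do not carry over. Pictures are saved under pics/ and viewed, and the job is handed in when it is done.

Besides the shell and the picture viewer there is one more tool, called by a JSON object that holds its "name" and its "arguments". send_rows: Moves the arm, as the interface text tells. Its arguments: {"type":"object","properties":{"dp":{"type":"array"},"rot":{"type":"array"},"jaw":{"type":"number"},"force":{"type":"number"}},"required":["dp","rot"]}

```bash
ls; mkdir -p pics
python3 - <<'E'
from bench import r, vision, job
import cv2,numpy as np,pickle
print(r.sense())
for n in ("side","top"):
    s=vision.snapshot(n); pickle.dump(s,open(n+'0.pkl','wb'))
    cv2.imwrite(f'pics/{n}0.png',s['pixels'][:,:,::-1]); print(s['intrinsics'],s['k1'],s['world_from_camera'])
E
```

```text
pics
{'time': 0.0, 'joint_pos': array([-7.78321742e+01,  7.51446010e+00,  8.53294511e+01, -1.20388491e-03,
        8.72619318e+01, -4.89294697e+00]), 'qd': array([-0.0967856 , -0.03865195, -0.02207416,  0.01761387,  0.05165891,
        0.15649726]), 'joint_efforts': array([ 1.78580365e-03, -5.69396138e+01, -5.00544190e+01, -2.67007053e-04,
        1.49047875e-02, -2.49053608e-05]), 'tool_pos': array([ 175.93556832, -573.07516783,  244.24952175]), 'tcp_rot': array([-1.79992170e+02,  1.05559839e-01, -7.29391614e+01]), 'ft_force': array([ 0.31815574, -0.58253052, -0.0071126 ]), 'wrist_torque': array([-0.02124548, -0.01043879,  0.00542829]), 'finger_gap': 85.51536973180175}
[[416.21854567   0.         249.08969945]
 [  0.         416.21854567 195.12455087]
 [  0.           0.           1.        ]] -0.05870867156765309 [[-8.72811422e-01 -3.57216799e-01  3.32560341e-01  1.33063465e+02]
 [-4.87739374e-01  6.13805126e-01 -6.20768532e-01  7.63717859e+02]
 [ 1.76217058e-02 -7.04016638e-01 -7.09964823e-01  1.00252268e+03]
 [ 0.00000000e+00  0.00000000e+00  0.00000000e+00  1.00000000e+00]]
[[412.41906433   0.         258.24112232]
 [  0.         412.41906433 197.47130741]
 [  0.           0.           1.        ]] 0.04567803367920151 [[ 6.90294620e-03 -9.76838829e-01  2.13865031e-01  2.60278692e+02]
 [-9.99967880e-01 -7.61428283e-03 -2.50252528e-03 -3.63099934e+01]
 [ 4.07299270e-03 -2.13840887e-01 -9.76860013e-01  1.43964203e+03]
 [ 0.00000000e+00  0.00000000e+00  0.00000000e+00  1.00000000e+00]]
```

View pics/side0.png

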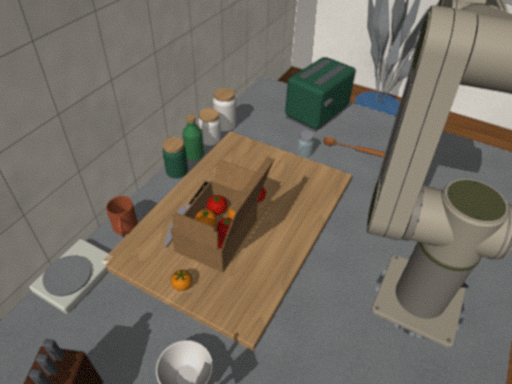

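View pics/top0.png

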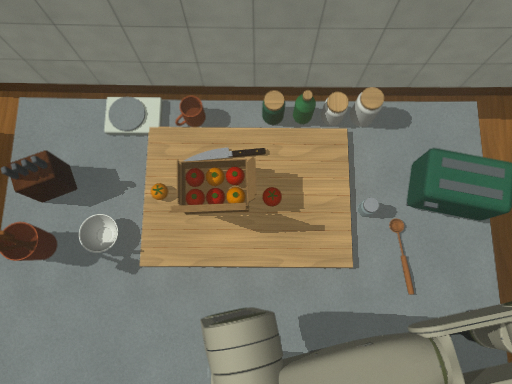

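```bash
cat > h.py <<'E'
import numpy as np,cv2,pickle
def cloud(s):
    K=s['intrinsics'];h,w=s['depth'].shape
    u,v=np.meshgrid(np.arange(w),np.arange(h))
    p=np.stack([u,v],-1).reshape(-1,1,2).astype(float)
    q=cv2.undistortPoints(p,K,np.array([s['k1'],0,0,0.])).reshape(h,w,2)
    d=s['depth']
    P=np.stack([q[...,0]*d,q[...,1]*d,d],-1)
    M=s['world_from_camera']
    W=P@M[:3,:3].T+M[:3,3]
    W[d<=0]=np.nan
    return W
def proj(s,X):
    M=np.linalg.inv(s['world_from_camera']);X=np.atleast_2d(X)
    p=X@M[:3,:3].T+M[:3,3];a=p[:,:2]/p[:,2:]
    r2=(a**2).sum(1,keepdims=True);a=a*(1+s['k1']*r2)
    K=s['intrinsics'];return a*[K[0,0],K[1,1]]+[K[0,2],K[1,2]]
E
python3 - <<'E'
from h import *
for n,(a,b,c,d) in dict(side=(140,320,130,300),top=(130,300,125,275)).items():
    s=pickle.load(open(n+'0.pkl','rb'));W=cloud(s)
    im=s['pixels'][c:d,a:b,::-1]
    cv2.imwrite(f'pics/{n}0z.png',cv2.resize(im,None,fx=4,fy=4,interpolation=cv2.INTER_CUBIC)[:600,:800])
    np.set_printoptions(suppress=True,precision=0,linewidth=250)
    Z=W[...,2]
    if n=='top':
        print('cols',list(range(168,264,4)))
        for v in range(150,222,3): print(v,np.round(Z[v,168:264:4]))
        print(W[185,178],W[185,250],W[158,215],W[208,215])
    m=(Z>60)&(W[...,0]>350)&(W[...,0]<750)&(abs(W[...,1])<280)
    pts=W[m];np.save(n+'pts.npy',pts);print(len(pts),pts.min(0),pts.max(0))
E
```

```text
5827 [ 462. -106.   60.] [676. 279. 304.]
cols [168, 172, 176, 180, 184, 188, 192, 196, 200, 204, 208, 212, 216, 220, 224, 228, 232, 236, 240, 244, 248, 252, 256, 260]
150 [29. 28. 32. 31. 34. 30. 28. 26. 32. 31. 32. 43. 46. 38. 42. 43. 29. 44. 46. 51. 51. 46. 52. 50.]
153 [29. 32. 28. 27. 30. 30. 31. 29. 49. 36. 40. 39. 40. 46. 42. 36. 47. 46. 46. 50. 42. 46. 42. 38.]
156 [34. 26. 28. 33. 28. 28. 41. 40. 38. 39. 35. 43. 39. 44. 33. 46. 41. 38. 37. 25. 31. 24. 31. 32.]
159 [ 30.  32.  30.  33.  33.  39.  44.  37.  39.  30.  34.  26.  30.  33.  29.  24. 128. 129. 128. 129.  33. 185.  31.  26.]
162 [ 33.  31.  27. 129. 130. 129. 127. 126. 120. 116. 117. 112. 119. 111. 112. 102. 107. 105. 101. 102. 145. 180.  30.  28.]
165 [ 30.  34.  31. 133.  91.  94.  94.  87.  89.  86.  81.  82.  77.  84.  76.  72.  69.  73.  71.  71. 143. 179.  32.  35.]
168 [ 28.  30.  29. 132.  74.  62.  49.  90.  57.  56.  50. 102. 101.  54.  59.  54. 103. 107.  91.  57. 138. 179.  32.  31.]
171 [ 36.  31.  29. 129.  79.  94. 103. 107.  96.  54.  98. 106. 102. 104.  51.  99. 104. 108. 102.  55. 140. 179.  28.  3
[... 1357 characters left out ...]
. 302. 300. 135.  34.  35.  28.]
207 [ 30. 300. 298. 303. 299. 300. 301. 299. 297. 300. 298. 299. 301. 302. 296. 302. 300. 297. 297. 295. 240.  34.  25.  29.]
210 [ 29. 294. 299. 302. 300. 295.  nan 296. 300. 296. 294. 301. 297. 296. 297. 299.  65.  60.  55.  51.  48.  32.  33.  27.]
213 [27. 31. 32. 29. 35. 44. 34. 36. 36. 29. 29. 29. 32. 28. 33. 26. 30. 31. 34. 29. 30. 29. 27. 27.]
216 [32. 37. 30. 30. 28. 29. 30. 31. 30. 30. 29. 28. 29. 28. 30. 32. 28. 34. 31. 28. 25. 35. 29. 28.]
219 [27. 25. 28. 26. 30. 32. 32. 29. 31. 31. 32. 26. 29. 31. 28. nan 33. 36. 30. 38. 30. 28. 27. 31.]
[570. 209. 199.] [582. -13. 156.] [709. 114.  40.] [478.  82. 301.]
3673 [ 466. -118.   60.] [678. 280. 307.]
```

View pics/side0z.png

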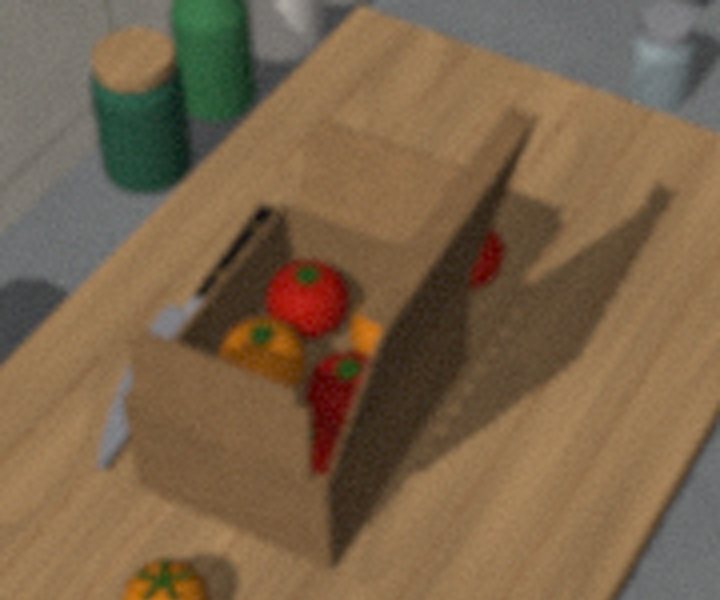

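View pics/top0z.png

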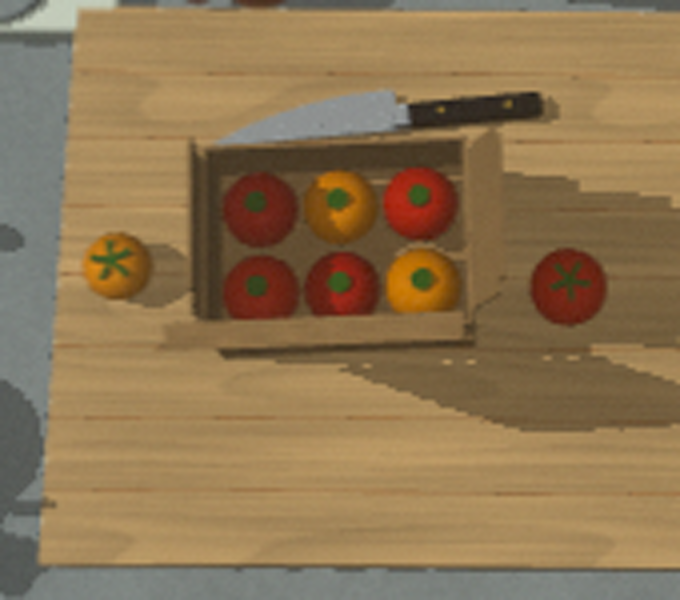

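```bash
cat > fit.py <<'E'
from h import *
from scipy.optimize import least_squares
def rects(p):
    x,y,yaw,fl,fr,ld=p
    R=np.array([[np.cos(yaw),-np.sin(yaw),0],[np.sin(yaw),np.cos(yaw),0],[0,0,1]])
    o=np.array([x,y,30.])
    L=[]
    def add(c,a,b,ha,hb): # center, axes, half sizes in carton frame
        L.append((R@np.array(c,float)+o,R@np.array(a,float),R@np.array(b,float),ha,hb))
    X,Y,Z=np.eye(3)
    for sx in(-80,80): add([sx,0,50],Y,Z,110,50)
    for sy in(-110,110): add([0,sy,50],X,Z,80,50)
    for sy,t in((110,fl),(-110,fr)):
        d=np.array([0,-np.sign(sy)*np.cos(t),np.sin(t)])
        add(np.array([0,sy,100])+37.5*d,X,d,68,37.5)
    d=np.array([np.cos(ld),0,np.sin(ld)]);n=np.array([np.sin(ld),0,-np.cos(ld)])
    h=np.array([-80,0,106.])
    add(h+82*d,Y,d,112,82); add(h+164*d+10*n,Y,n,112,10)
    return L
def dist(p,P):
    D=[]
    for c,a,b,ha,hb in rects(p):
        q=P-c;u=q@a;v=q@b;n=np.cross(a,b)
        du=np.maximum(abs(u)-ha,0);dv=np.maximum(abs(v)-hb,0)
        D.append(np.sqrt(du**2+dv**2+(q@n)**2))
    return np.min(D,0)
def fit(S,p0):
    out=[]
    for s in S:
        W=cloud(s);c=s['pixels'].astype(int)
        hsv=cv2.cvtColor(s['pixels'],cv2.COLOR_RGB2HSV)
        m=(W[...,2]>55)&(W[...,2]<310)&(np.hypot(W[...,0]-p0[0],W[...,1]-p0[1])<230)&(hsv[...,1]<190)
        out.append(W[m])
    P=np.vstack(out)
    P=P[dist(p0,P)<45]
    r=least_squares(lambda p:dist(p,P),p0,loss='soft_l1',f_scale=4,x_scale=[10,10,.1,.1,.1,.1])
    return r.x,np.median(dist(r.x,P)),len(P)
E
python3 - <<'E'
from fit import *
S=[pickle.load(open(n+'0.pkl','rb')) for n in('side','top')]
np.set_printoptions(suppress=True,precision=3)
for SS in (S,S[:1],S[1:]):
  print(fit(SS,np.array([555,90,0.05,1.7,2.0,1.6])))
p=fit(S,np.array([555,90,0.05,1.7,2.0,1.6]))[0]
for s,n in zip(S,('side','top')):
    im=cv2.resize(s['pixels'][:,:,::-1],None,fx=3,fy=3)
    for c,a,b,ha,hb in rects(p):
        q=proj(s,[c+a*ha+b*hb,c-a*ha+b*hb,c-a*ha-b*hb,c+a*ha-b*hb])*3+1
        cv2.polylines(im,[q.astype(int)],True,(255,0,0),1)
    cv2.imwrite(f'pics/{n}fit.png',im[390:900,400:1000])
# tomatoes
for s in S:
    W=cloud(s);hsv=cv2.cvtColor(s['pixels'],cv2.COLOR_RGB2HSV)
    m=((hsv[...,1]>190)&(W[...,2]>35)&(W[...,2]<90)).astype(np.uint8)
    n,l,st,ce=cv2.connectedComponentsWithStats(m)
    for i in range(1,n):
        if st[i,4]>60: print(ce[i],st[i,4],np.nanmedian(W[l==i],0))
E
```

```text
(array([588.525, 108.383,   0.049,   1.517,   1.949,   1.825]), np.float64(1.6312726303819964), 7356)
(array([588.443, 109.297,   0.047,   1.511,   1.961,   1.829]), np.float64(1.3476515988038664), 5041)
(array([589.026, 103.15 ,   0.051,   1.542,  -4.419,   1.804]), np.float64(2.1051042930984583), 2315)
[215.296 208.765] 98 [618.643  64.014  83.604]
[181.045 280.462] 288 [570.47  312.783  68.2  ]
[158.574 191.365] 148 [577.067 297.741  69.921]
[271.386 196.807] 207 [559.632 -82.977  75.015]
```

```bash
python3 -c "
import cv2,numpy as np
a=cv2.imread('pics/sidefit.png');b=cv2.imread('pics/topfit.png')
print(a.shape,b.shape)"
```

```text
(510, 600, 3) (510, 600, 3)
```

View pics/sidefit.png

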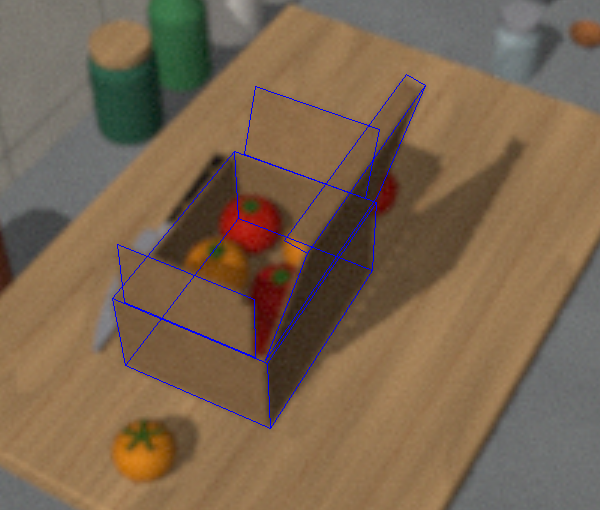

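View pics/topfit.png

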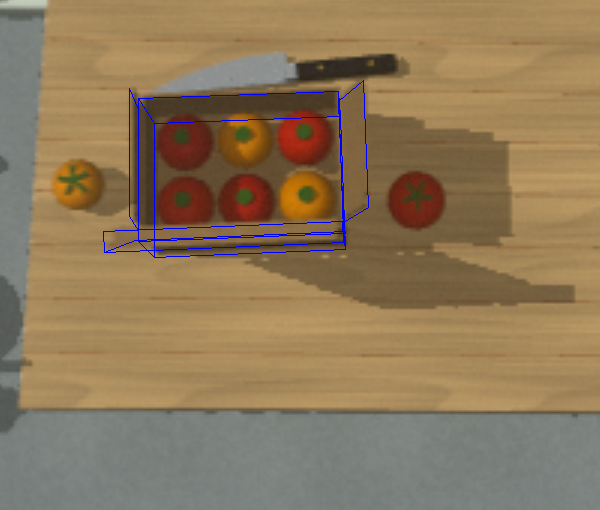

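{"name": "send_rows", "arguments": {"dp": [[40, 50, 0], [80, 100, 0], [120, 150, 5], [160, 200, 10], [200, 250, 15]], "rot": [[0, 0, -0.05], [0, 0, -0.1], [0, 0, -0.15], [0, 0, -0.2], [0, 0, -0.244]], "jaw": 0}}

```text
time: 0.72
tool_pos: [371.7, -328.1, 259.5]
tcp_rot: [180.0, 0.0, -87.0]
ft_force: [0.5, 0.0, -0.3]
finger_gap: -0.3
```

{"name": "send_rows", "arguments": {"dp": [[40, 45, 0], [80, 90, 0], [120, 135, 0], [160, 180, 0], [200, 220, 0]], "rot": [[0, 0, 0], [0, 0, 0], [0, 0, 0], [0, 0, 0], [0, 0, 0]]}}

```text
time: 1.35
tool_pos: [571.9, -108.0, 259.3]
tcp_rot: [180.0, 0.0, -86.9]
ft_force: [0.2, -1.3, 1.1]
finger_gap: -0.2
```

{"name": "send_rows", "arguments": {"dp": [[34, 28, 0], [34, 28, -20], [34, 28, -45], [34, 28, -45]], "rot": [[0, 0, 0], [0, 0, 0], [0, 0, 0], [0, 0, 0]]}}

```text
time: 1.85
tool_pos: [602.4, -82.1, 210.9]
tcp_rot: [179.6, 0.1, -86.9]
ft_force: [1.0, 0.8, -0.5]
finger_gap: -0.1
```

```bash
cat > look.py <<'E'
import sys
from bench import r, vision, job
from fit import *
k=sys.argv[1]
np.set_printoptions(suppress=True,precision=3)
s=r.sense();print(s['time'],s['tool_pos'],s['tcp_rot'],s['ft_force'],s['finger_gap'])
ims=[]
for n in ("side","top"):
    s=vision.snapshot(n); pickle.dump(s,open(n+k+'.pkl','wb'))
    a,b=(130,110) if n=='side' else (120,105)
    im=s['pixels'][b:b+190,a:a+190,::-1]
    ims.append(cv2.resize(im,(399,570),interpolation=cv2.INTER_CUBIC) if 0 else cv2.resize(im,(399,399),interpolation=cv2.INTER_CUBIC))
cv2.imwrite(f'pics/look{k}.png',np.hstack(ims))
E
python3 look.py 1
```

```text
1.85 [602.409 -82.128 210.856] [179.624   0.088 -86.945] [ 1.047  0.838 -0.509] -0.053380841865042106
```

View pics/look1.png

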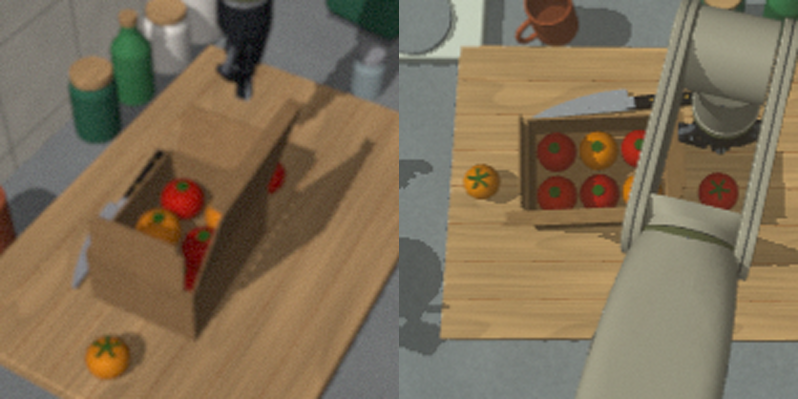

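Run:
```python
from h import *
s=pickle.load(open('top1.pkl','rb'));W=cloud(s)
m=(W[...,2]>320)&(W[...,0]>380)
P=W[m]
for x in range(380,720,20):
    q=P[(abs(P[:,0]-x)<10)]
    if len(q): print(x,len(q),q.min(0).round(),q.max(0).round())
```

```text
380 277 [ 380. -100.  580.] [390.  27. 647.]
400 648 [ 390. -104.  321.] [410. 648. 643.]
420 587 [ 410. -108.  608.] [430.  24. 638.]
440 253 [ 430. -113.  547.] [450.  20. 632.]
460 216 [ 450. -117.  536.] [470.  15. 630.]
480 210 [ 470. -122.  533.] [490.  11. 629.]
500 206 [ 490. -127.  531.] [510.   8. 628.]
520 203 [ 510. -131.  525.] [530.   2. 625.]
540 205 [ 530. -136.  523.] [550.  -2. 624.]
560 899 [ 550. -143.  327.] [570.  -8. 623.]
580 915 [ 570. -147.  329.] [590. -12. 620.]
600 582 [ 590. -153.  321.] [610. -15. 618.]
620 451 [ 610. -153.  403.] [630. -19. 616.]
640 211 [ 630. -153.  543.] [650. -24. 613.]
660 21 [650. -63. 577.] [662. -30. 599.]
```

{"name": "send_rows", "arguments": {"dp": [[0, 0, -15], [0, 25, -15], [0, 40, -15], [0, 55, -15], [0, 70, -15]], "rot": [[0, 0, 0], [0, 0, 0], [0, 0, 0], [0, 0, 0], [0, 0, 0]]}}

```text
time: 2.58
tool_pos: [605.1, -11.3, 200.0]
tcp_rot: [-180.0, -0.0, -86.9]
ft_force: [0.5, -0.5, 0.2]
finger_gap: 0.1
```

{"name": "send_rows", "arguments": {"dp": [[0, 10, 0], [0, 20, -3], [0, 29, -10], [0, 38, -20], [0, 44, -30]], "rot": [[0, 0, 0], [0, 0, 0], [0, 0, 0], [0, 0, 0], [0, 0, 0]]}}

```text
time: 3.2
tool_pos: [604.8, 32.6, 168.6]
tcp_rot: [180.0, 0.0, -86.9]
ft_force: [-0.4, 0.3, 0.3]
finger_gap: 0.2
```

{"name": "send_rows", "arguments": {"dp": [[0, 3, -8], [0, 4, -15], [0, 4, -20], [0, 4, -20]], "rot": [[0, 0, 0], [0, 0, 0], [0, 0, 0], [0, 0, 0]]}}

```text
time: 3.7
tool_pos: [604.7, 35.7, 149.1]
tcp_rot: [180.0, -0.0, -86.9]
ft_force: [0.1, -0.6, 0.0]
finger_gap: -0.2
```

```bash
python3 look.py 2
```

```text
3.7 [604.673  35.704 149.091] [179.953  -0.005 -86.936] [ 0.07  -0.625  0.037] -0.23210267642713978
```

View pics/look2.png

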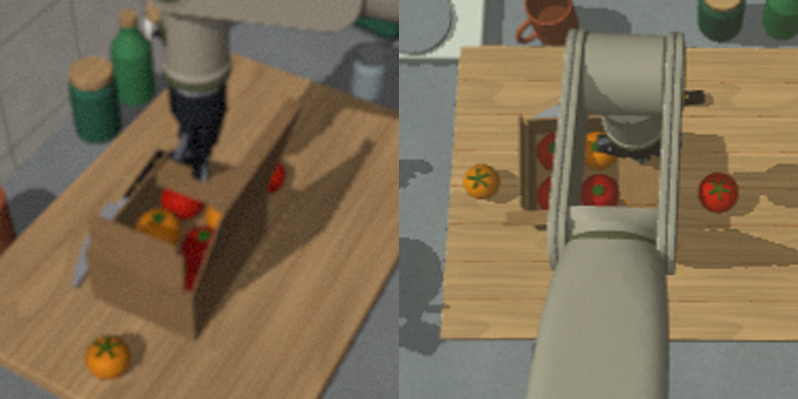

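The right flap is folded almost flat under the finger, which is at (200,175) in the side half of the crop. I'll press the last few millimetres.

{"name": "send_rows", "arguments": {"dp": [[0, 0, -2], [0, 0, -4], [0, 0, -5], [0, 0, -5]], "rot": [[0, 0, 0], [0, 0, 0], [0, 0, 0], [0, 0, 0]]}}

```text
time: 4.3
tool_pos: [605.4, 35.9, 146.8]
tcp_rot: [-179.9, -0.0, -86.9]
ft_force: [-6.8, 0.2, 12.6]
finger_gap: 0.3
```

{"name": "send_rows", "arguments": {"dp": [[0, 0, 50], [0, 20, 95], [0, 70, 105], [0, 125, 105], [0, 180, 105]], "rot": [[0, 0, 0], [0, 0, 0], [0, 0, 0], [0, 0, 0], [0, 0, 0]]}}

```text
time: 4.92
tool_pos: [605.0, 217.4, 250.1]
tcp_rot: [-179.9, 0.0, -87.0]
ft_force: [0.4, 0.4, -0.9]
finger_gap: 0.4
```

{"name": "send_rows", "arguments": {"dp": [[0, 45, 0], [0, 45, 0], [0, 45, -25], [0, 45, -50], [0, 45, -50]], "rot": [[0, 0, 0], [0, 0, 0], [0, 0, 0], [0, 0, 0], [0, 0, 0]]}}

```text
time: 5.55
tool_pos: [603.5, 259.5, 196.7]
tcp_rot: [179.7, -0.1, -87.0]
ft_force: [-0.0, -0.5, 0.3]
finger_gap: 0.2
```

```bash
python3 look.py 3
```

```text
5.55 [603.508 259.464 196.721] [179.711  -0.101 -86.965] [-0.025 -0.46   0.258] 0.2495532279743356
```

View pics/look3.png

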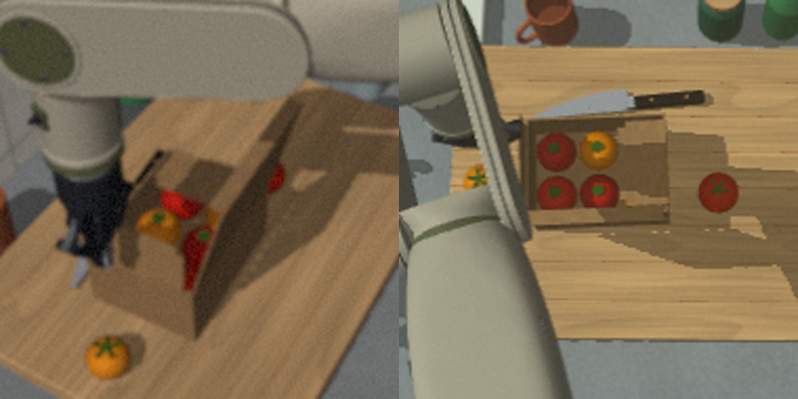

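{"name": "send_rows", "arguments": {"dp": [[0, -15, 0], [0, -30, 0], [0, -42, 0], [0, -53, 0], [0, -63, -4]], "rot": [[0, 0, 0], [0, 0, 0], [0, 0, 0], [0, 0, 0], [0, 0, 0]]}}

```text
time: 6.28
tool_pos: [605.3, 197.2, 196.1]
tcp_rot: [-179.9, 0.0, -86.9]
ft_force: [0.8, 0.6, 0.3]
finger_gap: -0.2
```

{"name": "send_rows", "arguments": {"dp": [[0, -10, -8], [0, -17, -18], [0, -22, -28], [0, -24, -37], [0, -24, -43]], "rot": [[0, 0, 0], [0, 0, 0], [0, 0, 0], [0, 0, 0], [0, 0, 0]]}}

```text
time: 6.9
tool_pos: [604.6, 173.9, 151.6]
tcp_rot: [179.9, -0.0, -86.9]
ft_force: [-0.3, -0.8, 0.6]
finger_gap: -0.1
```

{"name": "send_rows", "arguments": {"dp": [[0, 0, -3], [0, 0, -4], [0, 0, -4]], "rot": [[0, 0, 0], [0, 0, 0], [0, 0, 0]]}}

```text
time: 7.28
tool_pos: [605.0, 174.3, 148.9]
tcp_rot: [-180.0, 0.0, -86.9]
ft_force: [-0.9, 0.1, -0.2]
finger_gap: -0.1
```

{"name": "send_rows", "arguments": {"dp": [[0, 0, -2], [0, 0, -4], [0, 0, -4]], "rot": [[0, 0, 0], [0, 0, 0], [0, 0, 0]]}}

```text
time: 7.65
tool_pos: [605.5, 174.2, 146.8]
tcp_rot: [-179.9, 0.0, -86.9]
ft_force: [-5.2, -1.7, 11.3]
finger_gap: 0.3
```

{"name": "send_rows", "arguments": {"dp": [[0, 0, 60], [0, 0, 120], [0, -20, 180], [0, -40, 220], [0, -60, 220]], "rot": [[0, 0, 0], [0, 0, 0], [0, 0, 0], [0, 0, 0], [0, 0, 0]]}}

```text
time: 8.28
tool_pos: [606.5, 113.6, 370.2]
tcp_rot: [-179.5, 0.0, -86.9]
ft_force: [0.3, -0.4, -0.4]
finger_gap: -0.1
```

```bash
python3 look.py 4
python3 - <<'E'
from fit import *
S=[pickle.load(open(n+'4.pkl','rb')) for n in('side','top')]
p=np.array([588.5,108.4,.049,0.05,.05,1.82])
np.set_printoptions(suppress=True,precision=3)
for SS in (S,S[:1],S[1:]): print(fit(SS,p))
E
```

```text
8.275 [606.489 113.635 370.235] [-179.49     0.026  -86.899] [ 0.303 -0.351 -0.358] -0.1498176894071837
(array([589.18 , 107.937,   0.049,   0.02 ,   0.029,   1.833]), np.float64(1.4251956146243012), 6755)
(array([588.864, 108.038,   0.046,   0.002,   0.001,   1.832]), np.float64(1.1610777321308898), 4628)
(array([590.542, 105.406,   0.056,   0.049,   0.054,   1.81 ]), np.float64(1.9856274916398777), 2127)
```

View pics/look4.png

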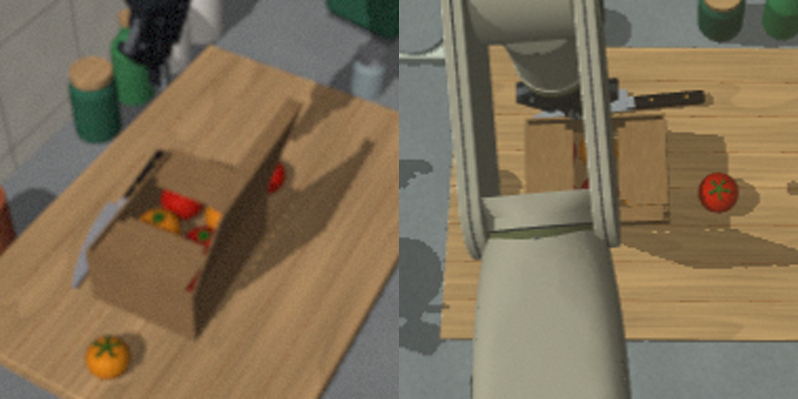

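{"name": "send_rows", "arguments": {"dp": [[-45, 0, 0], [-90, -4, 0], [-135, -8, 0], [-180, -10, 0], [-190, -10, 0]], "rot": [[0, 0, 0], [0, 0, 0], [0, 0, 0], [0, 0, 0], [0, 0, 0]]}}

```text
time: 9.0
tool_pos: [412.8, 104.4, 363.2]
tcp_rot: [179.9, 0.0, -86.9]
ft_force: [-0.1, 0.2, 1.0]
finger_gap: -0.6
```

{"name": "send_rows", "arguments": {"dp": [[0, 0, -30], [0, 0, -70], [0, 0, -100], [0, 0, -100]], "rot": [[0, 0, 0], [0, 0, 0], [0, 0, 0], [0, 0, 0]]}}

```text
time: 9.5
tool_pos: [413.3, 104.0, 260.9]
tcp_rot: [179.6, -0.0, -86.9]
ft_force: [-0.6, -0.1, 0.3]
finger_gap: -0.0
```

{"name": "send_rows", "arguments": {"dp": [[20, 0, 10], [40, 0, 20], [58, 0, 25], [72, 0, 26], [87, 0, 26]], "rot": [[0, 0, 0], [0, 0, 0], [0, 0, 0], [0, 0, 0], [0, 0, 0]]}}

```text
time: 10.12
tool_pos: [503.3, 104.3, 292.1]
tcp_rot: [-179.9, 0.0, -86.9]
ft_force: [-1.3, 0.7, 0.3]
finger_gap: -0.0
```

{"name": "send_rows", "arguments": {"dp": [[15, 0, 0], [30, 0, -2], [45, 0, -6], [60, 0, -13], [74, 0, -22]], "rot": [[0, 0, 0], [0, 0, 0], [0, 0, 0], [0, 0, 0], [0, 0, 0]]}}

```text
time: 10.75
tool_pos: [577.5, 104.3, 269.9]
tcp_rot: [-179.9, 0.0, -86.9]
ft_force: [0.1, 0.1, -0.4]
finger_gap: 0.2
```

```bash
python3 look.py 5
```

```text
10.75 [577.466 104.304 269.872] [-179.902    0.013  -86.914] [ 0.138  0.134 -0.36 ] 0.160941166670946
```

View pics/look5.png

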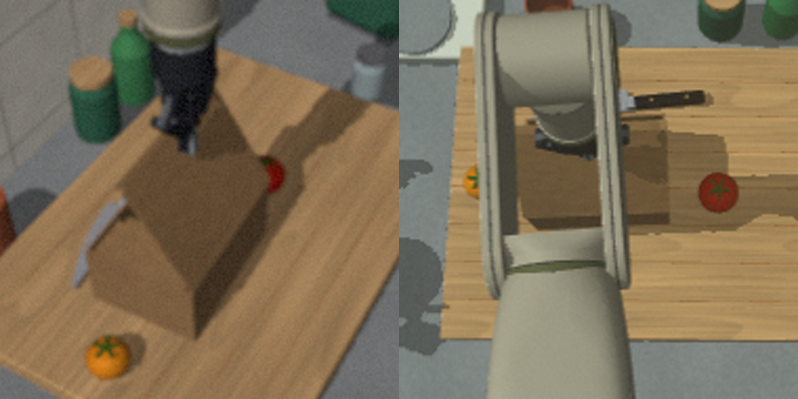

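The lid is about halfway down. The finger is on its outer face, at (190,145) in the side half of the crop. I'll keep following the arc.

{"name": "send_rows", "arguments": {"dp": [[11, 0, -12], [21, 0, -26], [30, 0, -41], [38, 0, -56], [44, 0, -70]], "rot": [[0, 0, 0], [0, 0, 0], [0, 0, 0], [0, 0, 0], [0, 0, 0]]}}

```text
time: 11.48
tool_pos: [620.2, 104.0, 197.1]
tcp_rot: [179.9, 0.0, -86.9]
ft_force: [0.6, 0.3, 1.7]
finger_gap: -0.3
```

{"name": "send_rows", "arguments": {"dp": [[4, 0, -14], [7, 0, -26], [9, 0, -36], [9, 0, -42], [9, 0, -44]], "rot": [[0, 0, 0], [0, 0, 0], [0, 0, 0], [0, 0, 0], [0, 0, 0]]}}

```text
time: 12.1
tool_pos: [628.8, 104.0, 154.4]
tcp_rot: [180.0, 0.0, -86.9]
ft_force: [0.4, 0.1, 0.5]
finger_gap: 0.2
```

```bash
python3 look.py 6
```

```text
12.1 [628.801 104.006 154.385] [179.985   0.001 -86.916] [0.379 0.137 0.535] 0.17618500456879008
```

View pics/look6.png

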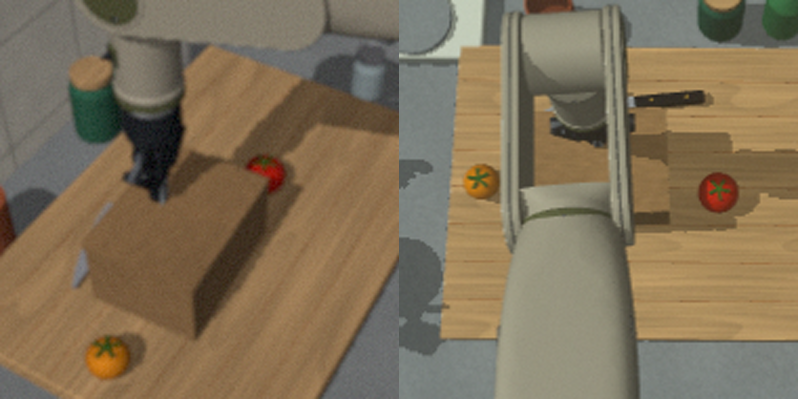

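The lid is nearly flat, with the fingertip at (160,190) in the side half of the crop. One last gentle press.

{"name": "send_rows", "arguments": {"dp": [[0, 0, -2], [0, 0, -3], [0, 0, -3]], "rot": [[0, 0, 0], [0, 0, 0], [0, 0, 0]]}}

```text
time: 12.58
tool_pos: [629.3, 104.0, 152.9]
tcp_rot: [-179.9, 0.0, -86.9]
ft_force: [-3.1, -0.9, 5.4]
finger_gap: 0.3
```

{"name": "send_rows", "arguments": {"dp": [[0, 0, -2], [0, 0, -2], [0, 0, -2]], "rot": [[0, 0, 0], [0, 0, 0], [0, 0, 0]]}}

```text
time: 12.95
tool_pos: [629.4, 104.1, 152.6]
tcp_rot: [-179.9, 0.0, -86.9]
ft_force: [-8.0, -0.9, 16.1]
finger_gap: -0.0
```

{"name": "send_rows", "arguments": {"dp": [[0, 0, 15], [0, 0, 50], [0, 0, 100], [0, 0, 150], [0, 0, 190]], "rot": [[0, 0, 0], [0, 0, 0], [0, 0, 0], [0, 0, 0], [0, 0, 0]]}}

```text
time: 13.58
tool_pos: [629.2, 104.1, 343.0]
tcp_rot: [-179.8, 0.0, -86.9]
ft_force: [1.0, -0.3, 0.1]
finger_gap: -0.0
```

{"name": "send_rows", "arguments": {"dp": [[0, -60, 0], [0, -120, 0], [0, -180, 0], [0, -240, 0], [0, -300, 0]], "rot": [[0, 0, 0], [0, 0, 0], [0, 0, 0], [0, 0, 0], [0, 0, 0]]}}

```text
time: 14.2
tool_pos: [628.7, -197.9, 340.4]
tcp_rot: [-179.9, -0.0, -86.9]
ft_force: [1.8, 0.3, 0.4]
finger_gap: -0.2
```

{"name": "send_rows", "arguments": {"dp": [[0, 0, 0], [0, 0, 0]], "rot": [[0, 0, 0], [0, 0, 0]]}}

```text
time: 14.45
tool_pos: [628.9, -195.9, 339.9]
tcp_rot: [-180.0, 0.0, -87.0]
ft_force: [0.8, 0.6, -0.2]
finger_gap: 0.4
```

```bash
python3 look.py 7
python3 - <<'E'
from fit import *
S=[pickle.load(open(n+'7.pkl','rb')) for n in('side','top')]
np.set_printoptions(suppress=True,precision=3)
f=np.array([588.8,107.9,.049,0,0])
for s in S:
    W=cloud(s);P=W.reshape(-1,3);c,sn=np.cos(.049),np.sin(.049)
    q=P-[589,108,30];lx=q[:,0]*c+q[:,1]*sn;ly=-q[:,0]*sn+q[:,1]*c
    m=(abs(lx)<70)&(abs(ly)<100)&(abs(q[:,2]-106)<40)
    A=np.c_[lx[m]+80,np.ones(m.sum())];k=np.linalg.lstsq(A,q[m,2],rcond=None)[0]
    print('lid slope',k,m.sum())
# change of loose things
for n in('side','top'):
    a=pickle.load(open(n+'0.pkl','rb'))['pixels'];b=pickle.load(open(n+'7.pkl','rb'))['pixels']
E
```

```text
14.45 [ 628.95  -195.907  339.862] [-179.985    0.025  -86.959] [ 0.759  0.582 -0.244] 0.3627326008485865
lid slope [ -0.001 106.535] 2582
lid slope [  0.    108.865] 2579
```

View pics/look7.png

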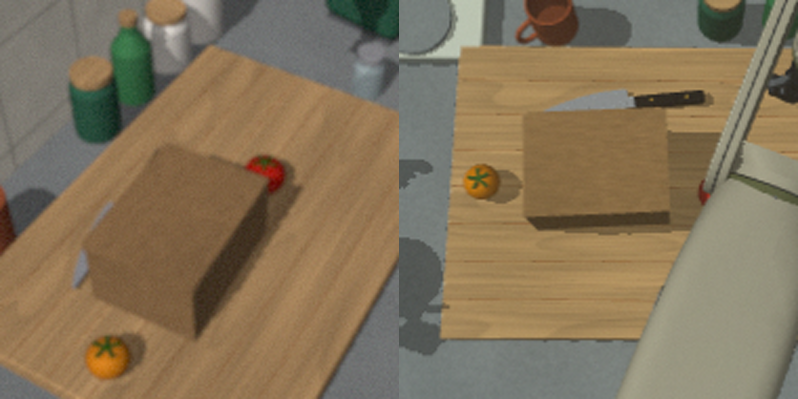

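The lid is flat (slope about 0), the loose things are where they were, and the arm is clear.

```bash
python3 -c "
from bench import r,vision,job
print(job.hand_in())"
```

```text
the job is handed in; nothing more can be done
None
```

The carton is shut and the job is handed in; it took about 14.5 s of the 48 s allowed. I folded the right flap, then the left, with the closed fingertips while the lid stood open at about 1.83 rad, then folded the lid down over them.

- **Flaps:** before I closed the lid, the camera fits put both flaps at 0.00–0.05 rad. The last press on each was about 12 N. They are hidden under the lid now, so I could not check them again.
- **Lid:** in the final images its slope is about 0 rad in both cameras. The last press was about 16 N. The cameras put its top surface at 106.5 mm and 108.9 mm above the carton's underside, a difference about the size of the 2 mm calibration error.
- **Loose things:** the tomatoes, knife and salt jar look unmoved by eye in the cropped pictures; the arm partly hides tomato_a in the top view. The bowl and spoon lie outside those crops and I did not check them, but the gripper never went near either.
- **Arm:** it is parked clear of everything, with a force reading near zero.

No check failed.

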